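# Fill and stack the spent-battery trays

### The job

Take the spent cell out of the tester (its spring clips let it out only sideways, through their open mouth) and lay it in the empty place at the end of the tray of thick cells. Stack the three trays on the steel carrier with the heaviest cells lowest: thick cells at the bottom, the tray of slim cells on it, the tray of button cells on top, each with its foot fully down inside the rim below. Keep the open trays level, and do not knock the glass lamp that lies among them.

Things in the scene. Friction and masses are not known exactly. Their poses are not given: they have to be found in the camera images.
- cell_mid (a point): Spent C cell, a cylinder 26.2 mm in diameter and 50 mm long, dark and copper jacket with steel ends, about 66 g; it starts lying level in the tester's clips, 30 mm above the bench. Point: its centre. Its own y axis runs along the cylinder (the cell may roll about it).
- clip_axis (a point): Fixed cell tester. Point: centre of the clipped cell; z up, y along the cell, open mouth of the clips at -x, housing 42 mm high from 43 mm at +x. Cell lies on a bed 42 mm wide (y), 17 mm high, ending 21 mm to -x; its ends are free to grip end to end. Clips at y +-13 mm, 8 wide, top 48 mm above bench: sprung leaves bar lifting; 5 N pulls the cell level along -x, after 35 mm lift it.
- tray_c_mid (a point): Grey open tray, the deepest, with three thick C cells (26 mm) side by side and an empty place: 124 mm long (x), 64 wide (y), 38 high, 260 g. Point: tray centre, 19 mm above its underside; z up. All three trays: walls 6 mm, opening 112 x 52 mm; underside a foot 101 x 41 mm, 4 mm deep, that fits with 5 mm play in the rim below; above it vertical sides 64 mm apart.
- bay (a point): Empty place at the +x end of the C-cell tray, 33 mm wide along x. Point: where the centre of a cell lying in it comes to rest (tray x = 39.6 mm, 19.1 mm above its underside), axis along the tray's y. No side walls here (tray x 24 to 56 mm) and the bottom is only 41 mm wide, so fingers holding the cell by its ends pass down beside it.
- tray_aa_mid (a point): Grey open tray holding seven slim AA cells side by side: 124 mm long (x), 64 mm wide (y), 26 mm high, about 220 g. Point: tray centre, 13 mm above its underside; z up.
- tray_coin_mid (a point): Grey open tray holding flat round button cells 20 mm across: 124 mm long (x), 64 mm wide (y), 26 mm high, about 160 g. Point: tray centre, 13 mm above its underside; z up.
- carrier_rim (a point): Fixed dark steel carrier: plate 160 x 100 mm (x, y), 6 mm thick, with a raised rim 124 x 64 mm outside, 112 x 52 inside. Point: rim centre at its top, 12 mm above the bench; z up. A seated tray rests on the rim below with its foot inside: its underside is 4 mm below the top of that rim (or of the tray beneath). Long side along long side, either way round.
- lamp_mid (a point): Glass twin-tube plug-in lamp with white base, 130 x 30 mm, 17 mm high, lying loose on the bench along its x. Point: its middle, 8.5 mm above the bench. To be left alone.
Not all that is in view belongs to the job. Leave any yellow look-alike of the part that bears tray_c_mid alone.

How it is judged:
At the end, for the whole second after the job is handed in: The cell lies in the bay (within 11 mm, at most 3 mm high, axis within 14 deg). On the carrier, bottom to top: C-cell, AA, button-cell tray; each within 9 mm of the one below in plan, seated to 2.5 mm, long sides within 11 deg, level within 2 deg, at rest (distance between cell_mid and bay below 0.011 m and z of cell_mid in the frame of bay below 0.003 m and angle between the y axis of cell_mid and the y axis of bay, either way round below 0.25 rad and horizontal distance between tray_c_mid and carrier_rim below 0.009 m and z of tray_c_mid in the frame of carrier_rim between 0.012 and 0.0175 m and angle between the x axis of tray_c_mid and the x axis of carrier_rim, either way round below 0.2 rad and horizontal distance between tray_aa_mid and tray_c_mid below 0.009 m and z of tray_aa_mid in the frame of tray_c_mid between 0.025 and 0.0305 m and angle between the x axis of tray_aa_mid and the x axis of tray_c_mid, either way round below 0.2 rad and horizontal distance between tray_coin_mid and tray_aa_mid below 0.009 m and z of tray_coin_mid in the frame of tray_aa_mid between 0.019 and 0.0245 m and angle between the x axis of tray_coin_mid and the x axis of tray_aa_mid, either way round below 0.2 rad and angle between each of tray_c_mid, tray_aa_mid, tray_coin_mid's own z axis and vertical below 0.04 rad and linear speed of each of tray_coin, cell below 0.02 m/s); the robot touches nothing.
It fails at once if an open tray is tipped by more than 30 degrees (angle between any of tray_c_mid, tray_aa_mid, tray_coin_mid's own z axis and vertical above 0.52 rad).
It fails at once if the glass lamp is knocked more than 20 mm (distance of lamp_mid from where it was at the start of the episode above 0.02 m).
It also fails if it takes over 122 s, if anything falls off the work surface, if the arm or the gripper's body presses on something with over 40 N, if the wrist force passes 120 N, or if a joint passes its speed limit or range.

### The arm

A 6-joint arm with a two-finger parallel gripper is mounted at the origin on the work surface. World frame = base frame: x ahead of the robot, y to its left, z up, the work surface at z = 0. Lengths are in m, angles in rad, forces in N, time in s.
With the tool pointing down it reaches from about 0.375 to 0.9 m from the base axis. Payload 3.1 kg.
Tool frame: the origin (TCP) lies at the very end of the fingers, on their centre line; the grasp point (between the pads) lies 19 mm behind it; x points along the fingers, y is the direction in which the jaws open and shut, and the axes are right-handed (so a half turn about x gives the same grasp; the last joint's range is limited). The gripper opens to 87 mm and grips with 3 to 60 N. Pads are 19 mm wide; open, the fingers measure 117 mm over their backs; the gripper's body (75 mm by 190 mm) begins 51 mm behind the grasp point.
Start: joints at [1.065, 0.527, 1.433, -0, 1.181, -0.178], TCP at [0.201, 0.592, 0.223] pointing down, gripper open.
Joint ranges: [-3.08, 3.08], [-0.75, 2.2], [0.22, 2.44], [-1.43, 4.57], [0, 2.65], [-2.85, 2.85]. Speed limits (rad/s): [2.79, 2.79, 3.14, 3.14, 3.14, 3.14].

### API

Orientations are given as a unit quaternion [x, y, z, w].
In Python, from rig import robot gives the robot as it stands.
- The arm moves only by the tool carry_out, never from a script. Its argument "commands" is a list that holds one entry, the list of rows, each a list of 5 numbers: the opening, from 0 (shut) to 1 (fully open), then the shift along the tool's x, y, z in mm, then the turn about the tool's x in degrees. In form: [[[hand, x, y, z, twist], ...]]. A call has 1 to 8 rows; each row shifts and turns the pose as measured when the row begins, along the tool's axes as they then stand; what a row does not reach is not made up. A row lasts 1/12 s, in which the tool goes at most 41.7 mm and 7.16 degrees, less where a joint would pass 70% of its speed; a pose out of reach is approached as far as the arm can. A call with a gripper value outside its range is refused whole. The fingers move at their own pace and stop on an object; "force" is the grip in N (left out, the last holds). Time passes only in rows, so rows that do not move let the fingers close. It gives the time, the measured TCP pose, the force and the opening at its end, in the units of the state.
- robot.get_obs(): the state, without advancing time (a new reading comes with each control period).
- robot.camera(name): name is "side" or "top" or "wrist"; returns the picture (420x560x3 uint8, red, green, blue); there is no depth.
- robot.camera_model(name): a dict with "fx", "fy", "cx", "cy" (pixels), "k1" (the pictures are not rectified: a ray, as slopes to the right and down, at radius r is drawn at 1 + k1 r^2 times it, then the intrinsics apply), "R" (3x3) and "t" (3): a world point X has camera coordinates R X + t. Camera axes: x right, y down, z forward; pixel columns grow to the right and rows downward; lengths in m; the calibration is good to about 2 mm. A picture is of the moment at which its call begins: read the wrist's pose just before it. camera_model takes no time and is no camera call; for the wrist camera it gives the pose at the moment of the call.
- robot.hand_in(): hands the job in, once; it reports no verdict.
The state is a dict: "time": time; "q": joint angles; "joint_velocities": joint speeds; "joint_torque": joint torques, N m; "position": TCP position; "tool_rot": TCP orientation; "ft_force": force on the tool from outside, world axes, zero at the start; "moment": the same for the moment, N m; "grip_width": finger opening in m.
Only numpy, scipy, OpenCV 4.12 (cv2) and the standard library are available. Lean on these libraries where they do the work, as an engineer would, in place of code of your own. Each camera call takes 0.05 s, during which the arm holds its last target. There are 200 camera calls.

## Working session

There is one attempt and no reset: what is moved stays moved. The work goes in short steps, Python scripts to look and compute and a tool call to move; the robot and the scene stay as the last step left them, time stands still between calls to the robot, and variables do not carry over. Pictures are saved under pics/ and viewed, on a budget of 14 in all, crops included, one or two more only if the job needs it, and the job is handed in when it is done.

Besides the shell and the picture viewer there is one more tool, called after ">>>" by a JSON object that holds its "fn" and its "kwargs", one argument or row to a line. carry_out: Moves the arm, as the interface text tells. Its arguments: {"type":"object","properties":{"commands":{"type":"array"},"force":{"type":"number"}},"required":["commands"]}

```bash
ls; mkdir -p pics
python3 - <<'E'
from rig import robot
import cv2,json
for n in ("top","side"):
    im=robot.camera(n); cv2.imwrite(f"pics/{n}0.png",im[:,:,::-1])
    m=robot.camera_model(n); print(n,{k:(v.tolist() if hasattr(v,'tolist') else v) for k,v in m.items()})
print(robot.get_obs())
E
```

```text
pics
top {'fx': 388.19925745556276, 'fy': 388.19925745556276, 'cx': 283.52180583615245, 'cy': 210.83300855167488, 'k1': -0.07915811768733282, 'R': [[0.015289109663168005, -0.999807699591821, -0.012280348635850404], [-0.9885359236689755, -0.013269401390375062, -0.15040163098406378], [0.15020975581377197, 0.014439072811352135, -0.9885487051403765]], 't': [0.003244187803274914, 0.4642809200011082, 0.9665711476062788]}
side {'fx': 478.89455441629315, 'fy': 478.89455441629315, 'cx': 277.98895593518296, 'cy': 219.96356678542875, 'k1': -0.0974020219995615, 'R': [[0.8890155370497463, -0.457553299189344, -0.0172149146119701], [-0.3626102042715344, -0.680590442255375, -0.6366400000540245], [0.279580426071474, 0.572225155259343, -0.7709689728167493]], 't': [-0.424982250878254, 0.1998983372482423, 0.9236981206267689]}
{'time': 0.1, 'q': array([ 1.06552134e+00,  5.28384210e-01,  1.43376192e+00,  1.61980545e-05,
        1.18139590e+00, -1.78506205e-01]), 'joint_velocities': array([ 0.0011804 , -0.00243976, -0.00350041, -0.0012786 ,  0.00090556,
       -0.00065886]), 'joint_torque': array([-7.22428267e-04, -4.40985775e+01, -1.77149230e+01,  6.34684274e-02,
        5.34146593e-02, -2.25147909e-05]), 'position': array([0.20026634, 0.59135843, 0.22166662]), 'tool_rot': array([ 0.11437145,  0.69792521, -0.11566653,  0.6974531 ]), 'ft_force': array([ 0.22907161, -0.00067495, -0.29586616]), 'moment': array([-0.06669101, -0.03275116, -0.02019858]), 'grip_width': 0.08660896648451591}
```

View pics/top0.png

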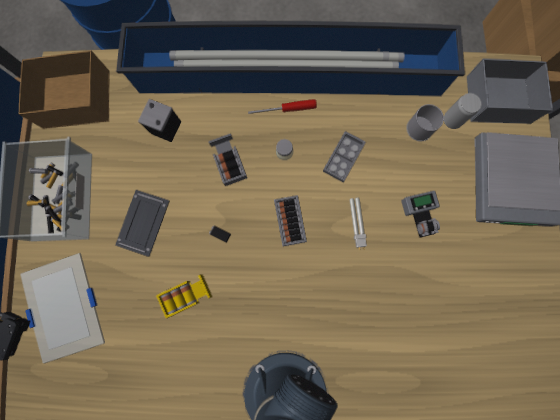

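View pics/side0.png

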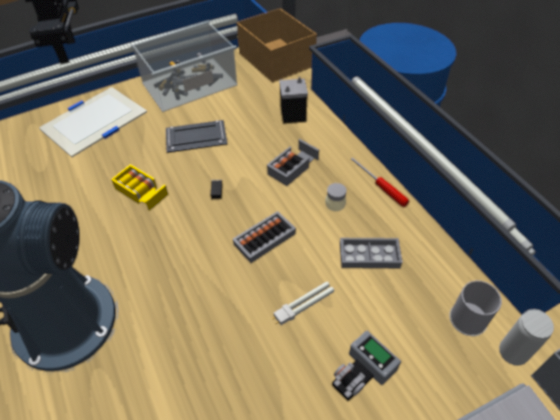

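The top view shows the carrier at (143,222), C tray at (228,160) with its bay towards the top, AA tray at (290,220), coin tray at (344,157), lamp at (358,222), and tester at (423,212) with its cell at (427,227). The yellow decoy is at (185,297). Next: coarse positions and the wrist camera's mounting.

```bash
cat > h.py <<'E'
import numpy as np, cv2
from rig import robot
from scipy.spatial.transform import Rotation as Ro
def slopes(m,px):
    px=np.atleast_2d(np.asarray(px,float)); d=(px-[m["cx"],m["cy"]])/[m["fx"],m["fy"]]; s=d.copy()
    for _ in range(20): s=d/(1+m["k1"]*(s**2).sum(1,keepdims=True))
    return s
def onplane(m,px,z):
    s=slopes(m,px); R=np.array(m["R"]); t=np.array(m["t"]); C=-R.T@t
    D=np.c_[s,np.ones(len(s))]@R
    return C+D*((np.broadcast_to(z,len(s))-C[2])/D[:,2])[:,None]
def project(m,X):
    c=np.atleast_2d(X)@np.array(m["R"]).T+np.array(m["t"]); s=c[:,:2]/c[:,2:]
    return s*(1+m["k1"]*(s**2).sum(1,keepdims=True))*[m["fx"],m["fy"]]+[m["cx"],m["cy"]]
def pose():
    o=robot.get_obs(); R=Ro.from_quat(o["tool_rot"]).as_matrix(); p=np.array(o["position"]); return o,p,R
def go(target,yaw=None):
    """tool-frame mm shift to world target; twist (deg) to bring tool y (jaws) to yaw in world (mod 180)"""
    o,p,R=pose(); d=R.T@(np.array(target)-p)*1e3
    tw=0
    if yaw is not None:
        v=R.T@[np.cos(np.radians(yaw)),np.sin(np.radians(yaw)),0]; tw=np.degrees(np.arctan2(v[2],v[1])); tw=(tw+90)%180-90
    print("shift",d.round(1),"twist",round(tw,1),"q6",o["q"][5].round(2),"tool x",R[:,0].round(3),"jaw",np.degrees(np.arctan2(R[1,1],R[0,1])).round(1))
E
python3 - <<'E'
from h import *
m=robot.camera_model("top")
for n,p,z in [("carrier",(143,222),.012),("C",(228,160),.038),("AA",(290,220),.026),("coin",(344,157),.026),("lamp",(358,222),.012),("cell",(427,228),.03),("display",(420,203),.042),("yellow",(185,297),.03)]:
    print(n,onplane(m,p,z)[0].round(3))
o,p,R=pose(); w=robot.camera_model("wrist"); Rw=np.array(w["R"]);C=-Rw.T@w["t"]
print("cam in tool",(R.T@(C-p)).round(4),"cam axes in tool (cols)\n",(R.T@Rw.T).round(3),w["fx"],w["k1"]); print(R.round(3))
E
```

```text
carrier [0.433 0.385 0.012]
C [0.597 0.158 0.038]
AA [ 0.442 -0.007  0.026]
coin [ 0.613 -0.149  0.026]
lamp [ 0.441 -0.186  0.012]
cell [ 0.425 -0.363  0.03 ]
display [ 0.488 -0.343  0.042]
yellow [0.24  0.257 0.03 ]
cam in tool [-0.1628  0.0009 -0.0787] cam axes in tool (cols)
 [[-0.    -0.286  0.958]
 [ 1.     0.001  0.001]
 [-0.002  0.958  0.286]] 336.0316201292767 -0.06377459144542329
[[-0.001  0.321  0.947]
 [-0.002  0.947 -0.321]
 [-1.    -0.002 -0.   ]]
```

>>> {"fn": "carry_out", "kwargs": {
  "commands": [
    [[1,0,-20,34,0],[1,0,-20,34,0],[1,0,-20,34,0],[1,0,-20,34,0],[1,0,-20,34,0],[1,0,-20,34,0],[1,0,-20,34,0],[1,0,-20,34,0]]
  ]
}}

```text
time: 0.77
position: [0.4072, 0.3499, 0.2173]
tool_rot: [0.108, 0.701, -0.11, 0.696]
ft_force: [1.0, 0.7, -0.7]
grip_width: 0.0869
```

>>> {"fn": "carry_out", "kwargs": {
  "commands": [
    [[1,0,-20,34,0],[1,0,-18,30,0],[1,0,0,0,0],[1,0,0,0,0]]
  ]
}}

```text
time: 1.1
position: [0.4639, 0.2843, 0.2158]
tool_rot: [0.111, 0.7, -0.114, 0.696]
ft_force: [0.6, 0.7, 0.7]
grip_width: 0.0872
```

```bash
cat >> h.py <<'E'
def shot(name,view="wrist"):
    import json
    m=robot.camera_model(view); im=robot.camera(view)[:,:,::-1].copy(); cv2.imwrite(f"pics/{name}.png",im)
    json.dump({k:(np.asarray(v).tolist()) for k,v in m.items()},open(f"pics/{name}.json","w")); return im,m
def load(name):
    import json
    return cv2.imread(f"pics/{name}.png"),json.load(open(f"pics/{name}.json"))
E
python3 - <<'E'
from h import *
shot("w1"); go((.45,.3,.22))
E
```

```text
shift [ -4.1  10.3 -18.3] twist 0 q6 -0.9 tool x [-0.004 -0.004 -1.   ] jaw 71.7
```

View pics/w1.png

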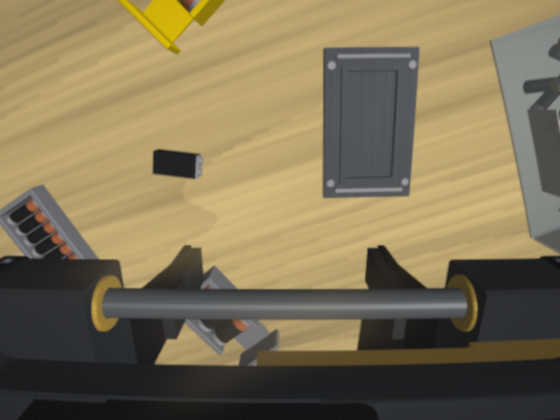

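>>> {"fn": "carry_out", "kwargs": {
  "commands": [
    [[1,-4,-21,34,0],[1,-4,-21,34,0],[1,-4,-21,34,0],[1,-4,-21,34,0],[1,-4,-21,34,0],[1,-4,-21,34,0],[1,-4,-21,34,0],[1,-4,-21,34,0]]
  ]
}}

```text
time: 1.82
position: [0.6655, 0.0522, 0.2437]
tool_rot: [0.101, 0.707, -0.103, 0.692]
ft_force: [-0.2, 0.4, -0.3]
grip_width: 0.0867
```

>>> {"fn": "carry_out", "kwargs": {
  "commands": [
    [[1,-4,-19,32,0],[1,0,0,0,0],[1,0,0,0,0]]
  ]
}}

```text
time: 2.07
position: [0.6965, 0.0211, 0.2464]
tool_rot: [0.101, 0.705, -0.104, 0.694]
ft_force: [0.1, -0.4, 0.4]
grip_width: 0.087
```

Run:
```python
from h import *
im,m=shot("w2"); go((.55,-.16,.27),90)
w1,m1=load("w1")
c=onplane(m1,[(323,48),(418,47),(409,196),(323,197)],.006); print(c.round(4),c.mean(0).round(4))
c=onplane(m1,[(344,70),(397,70),(394,180),(343,179)],.006); print(c.round(4),c.mean(0).round(4))
for n,p in dict(C=(.597,.158,.03),coin=(.613,-.149,.03),AA=(.442,-.007,.03)).items(): print(n,project(m,p))
```

```text
shift [ -20.8 -215.5  -88.9] twist -16.7 q6 -1.41 tool x [-0.016 -0.003 -1.   ] jaw 73.3
[[0.3421 0.3668 0.006 ]
 [0.3706 0.4612 0.006 ]
 [0.5233 0.4163 0.006 ]
 [0.4936 0.3216 0.006 ]] [0.4324 0.3915 0.006 ]
[[0.3694 0.3814 0.006 ]
 [0.3862 0.4346 0.006 ]
 [0.4996 0.404  0.006 ]
 [0.4805 0.349  0.006 ]] [0.4339 0.3922 0.006 ]
C [[381.21366998  59.62009976]]
coin [[121.54902213 157.0025168 ]]
AA [[185.59986702 -45.11382422]]
```

View pics/w2.png

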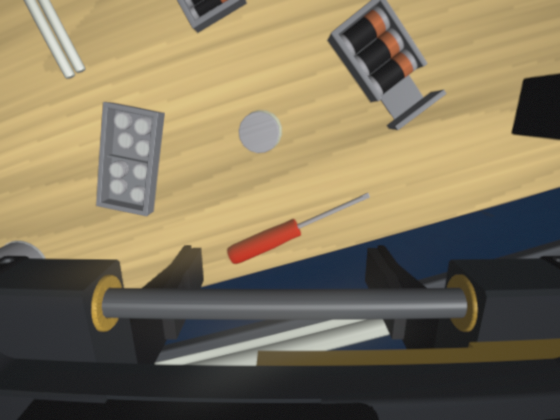

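>>> {"fn": "carry_out", "kwargs": {
  "commands": [
    [[1,0,-40,-5,0],[1,0,-40,-5,0],[1,0,-40,-5,0],[1,0,-40,-5,0],[1,0,-40,-5,0],[1,0,-40,-5,0],[1,0,-40,-5,0],[1,0,-40,-5,0]]
  ]
}}

```text
time: 2.78
position: [0.564, -0.2552, 0.2454]
tool_rot: [0.09, 0.71, -0.087, 0.693]
ft_force: [0.6, -0.7, -0.9]
grip_width: 0.087
```

>>> {"fn": "carry_out", "kwargs": {
  "commands": [
    [[1,0,-40,-5,0],[1,0,-40,-5,0],[1,0,0,0,-7],[1,0,0,0,-7],[1,0,0,0,-7],[1,0,0,0,-7],[1,0,0,0,0]]
  ]
}}

```text
time: 3.37
position: [0.528, -0.3258, 0.2449]
tool_rot: [-0.086, 0.711, 0.096, 0.692]
ft_force: [1.0, 0.5, -0.1]
grip_width: 0.087
```

Run:
```python
from h import *
im,m=shot("w3"); go((.53,-.36,.25),107)
c,_=load("w2"); 
out=np.hstack([cv2.resize(im[:250],None,fx=1.4,fy=1.4)]); cv2.imwrite("pics/w3b.png",out); print(robot.get_obs()["q"])
```

```text
shift [ -5.6 -34.   -7. ] twist -2.4 q6 -2.55 tool x [-0.028  0.011 -1.   ] jaw 104.6
[-0.72669619  0.51058124  1.39665363 -0.01131922  1.26279241 -2.54850215]
```

View pics/w3b.png

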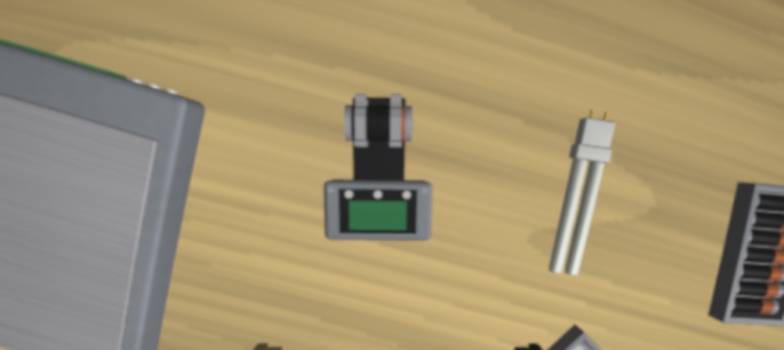

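Run:
```python
from h import *
im,m=load("w3"); f=1.4
P=lambda pts,z: onplane(m,(np.array(pts,float)+.5)/f-.5,z)
h=P([(328,183),(429,183),(431,237),(327,239)],.042); print("housing",h.round(4))
x=h[0]-h[3]; y=h[1]-h[0]; print("yaw from y edges",np.degrees(np.arctan2(y[1],y[0])), np.degrees(np.arctan2(*(h[2]-h[3])[1::-1])))
e=P([(346,121),(411,122)],.030); print("cell ends",e.round(4),e.mean(0).round(4),np.linalg.norm(e[1]-e[0]),np.degrees(np.arctan2(*(e[1]-e[0])[1::-1])))
b=P([(356,97),(404,97)],.017); print("bed end",b.round(4))
fm=(h[0]+h[1])/2; print("front mid",fm)
print("cam",-np.array(m["R"]).T@m["t"])
big=cv2.resize(im[55:140,200:330],None,fx=6,fy=6,interpolation=cv2.INTER_CUBIC); cv2.imwrite("pics/w3c.png",big)
```

```text
housing [[ 0.4806 -0.3887  0.042 ]
 [ 0.4609 -0.3142  0.042 ]
 [ 0.5005 -0.3013  0.042 ]
 [ 0.5228 -0.3799  0.042 ]]
yaw from y edges 104.78008160092529 105.80852450759943
cell ends [[ 0.4324 -0.3873  0.03  ]
 [ 0.4204 -0.3389  0.03  ]] [ 0.4264 -0.3631  0.03  ] 0.049794957151815256 104.01880568895092
bed end [[ 0.4121 -0.3853  0.017 ]
 [ 0.4024 -0.3489  0.017 ]]
front mid [ 0.47078514 -0.35144694  0.042     ]
cam [ 0.45676279 -0.34673074  0.40952888]
```

View pics/w3c.png

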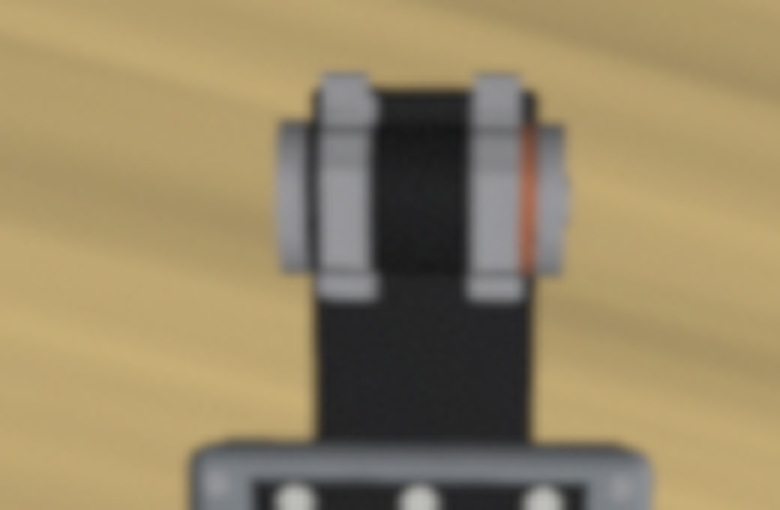

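The cell sits at about px (270,88) of w3, level in the clips, with its ends free. Its centre is about (0.4275, -0.363), and the tester's +x yaw is about 15°.

Run:
```python
from h import *
go((.4275,-.3628,.1),104.8);go((.4275,-.3628,.016),104.8)
```

```text
shift [ 147.3  -13.6 -103.1] twist -0.2 q6 -2.55 tool x [-0.028  0.011 -1.   ] jaw 104.6
shift [ 231.2  -15.  -101. ] twist -0.2 q6 -2.55 tool x [-0.028  0.011 -1.   ] jaw 104.6
```

>>> {"fn": "carry_out", "kwargs": {
  "commands": [
    [[1,29,-3,-21,0],[1,29,-3,-21,0],[1,29,-3,-21,0],[1,29,-3,-21,0],[1,28,-3,-18,0],[1,0,0,0,0],[1,0,0,0,0]]
  ]
}}

```text
time: 4.0
position: [0.4336, -0.3556, 0.1024]
tool_rot: [-0.084, 0.708, 0.091, 0.695]
ft_force: [1.0, -0.4, 0.9]
grip_width: 0.0869
```

Run:
```python
from h import *
go((.4275,-.3628,.1),104.8);go((.4275,-.3628,.016),104.8)
```

```text
shift [ 2.5 -5.5 -7.6] twist -0.6 q6 -2.69 tool x [-0.019  0.006 -1.   ] jaw 104.2
shift [86.5 -6.4 -6.2] twist -0.6 q6 -2.69 tool x [-0.019  0.006 -1.   ] jaw 104.2
```

>>> {"fn": "carry_out", "kwargs": {
  "commands": [
    [[1,15,-3,-4,0],[1,15,-2,-3,-0.5],[1,15,-1,0,0],[1,15,0,0,0],[1,14,0,0,0],[1,11,0,0,0],[1,0,0,0,0],[1,0,0,0,0]]
  ]
}}

```text
time: 4.67
position: [0.4415, -0.3632, 0.0251]
tool_rot: [-0.094, 0.703, 0.087, 0.7]
ft_force: [1.0, 0.1, 1.1]
grip_width: 0.0868
```

Run:
```python
from h import *
go((.4275,-.3628,.016),104.8)
```

```text
shift [  9.1   4.1 -13.4] twist -0.1 q6 -2.7 tool x [-0.002 -0.01  -1.   ] jaw 104.7
```

>>> {"fn": "carry_out", "kwargs": {
  "commands": [
    [[1,3,2,-5,0],[1,3,1,-5,0],[1,3,1,-3,0],[1,0,0,0,0],[1,0,0,0,0]]
  ]
}}

```text
time: 5.08
position: [0.4291, -0.3637, 0.0191]
tool_rot: [-0.096, 0.701, 0.085, 0.701]
ft_force: [0.1, -1.2, -1.0]
grip_width: 0.0869
```

Run:
```python
from h import *
go((.4275,-.3628,.016),104.8)
```

```text
shift [ 3.   1.3 -1.3] twist -0.1 q6 -2.71 tool x [ 0.002 -0.015 -1.   ] jaw 104.7
```

Now grip; 50 mm is about 0.57 open.

>>> {"fn": "carry_out", "kwargs": {
  "commands": [
    [[1,3,1,-1,0],[1,0,0,0,0],[0.4,0,0,0,0],[0.4,0,0,0,0],[0.4,0,0,0,0],[0.4,0,0,0,0],[0.4,0,0,0,0],[0.4,0,0,0,0]]
  ],
  "force": 20
}}

```text
time: 5.75
position: [0.4277, -0.3638, 0.0163]
tool_rot: [-0.096, 0.701, 0.084, 0.702]
ft_force: [-0.9, -1.4, -0.8]
grip_width: 0.0551
```

>>> {"fn": "carry_out", "kwargs": {
  "commands": [
    [[0.4,0,0,0,0],[0.4,0,0,0,0],[0.4,0,0,0,0]]
  ]
}}

```text
time: 6.0
position: [0.4278, -0.3639, 0.0163]
tool_rot: [-0.096, 0.701, 0.084, 0.701]
ft_force: [-0.8, -0.4, -0.0]
grip_width: 0.0498
```

Run:
```python
from h import *
im,m=shot("w4",); go((.4275,-.3628,.016),104.8)
o,p,R=pose(); d=np.array([-np.cos(np.radians(14.8)),-np.sin(np.radians(14.8)),0]); print("pull dir in tool",(R.T@d).round(3))
```

```text
shift [ 0.3  1.2 -0.1] twist -0.2 q6 -2.71 tool x [ 0.003 -0.017 -1.   ] jaw 104.6
pull dir in tool [ 0.002 -0.003 -1.   ]
```

>>> {"fn": "carry_out", "kwargs": {
  "commands": [
    [[0.4,0,0,-6,0],[0.4,0,0,-6,0],[0.4,0,0,-6,0],[0.4,0,0,-6,0],[0.4,0,0,-6,0],[0.4,0,0,-6,0],[0.4,0,0,-4,0],[0.4,0,0,0,0]]
  ],
  "force": 30
}}

```text
time: 6.72
position: [0.3897, -0.3745, 0.0158]
tool_rot: [-0.096, 0.699, 0.082, 0.704]
ft_force: [0.2, -0.1, -0.9]
grip_width: 0.0499
```

Run:
```python
from h import *
go((.4277,-.3638,.0163),104.8); print(pose()[0]["grip_width"])
```

```text
shift [-0.3  0.8 39.4] twist -0.3 q6 -2.79 tool x [ 0.01  -0.018 -1.   ] jaw 104.5
0.04988587539341544
```

>>> {"fn": "carry_out", "kwargs": {
  "commands": [
    [[0.4,-20,0,0,0],[0.4,-20,0,0,0],[0.4,-20,0,0,0],[0.4,-20,0,5,0],[0.4,-20,10,10,0],[0.4,-20,10,10,0],[0.4,-20,20,20,0],[0.4,0,25,24,0]]
  ]
}}

```text
time: 7.38
position: [0.4358, -0.2963, 0.1594]
tool_rot: [-0.091, 0.7, 0.079, 0.704]
ft_force: [1.2, 0.2, -0.4]
grip_width: 0.05
```

>>> {"fn": "carry_out", "kwargs": {
  "commands": [
    [[0.4,0,27,25,0],[0.4,0,27,25,0],[0.4,0,27,25,0],[0.4,0,27,25,0],[0.4,0,27,25,0],[0.4,0,27,25,0],[0.4,0,27,25,0],[0.4,0,27,25,0]]
  ]
}}

```text
time: 8.05
position: [0.5828, -0.0304, 0.1589]
tool_rot: [-0.091, 0.7, 0.074, 0.705]
ft_force: [1.3, -0.5, -1.4]
grip_width: 0.0495
```

Run:
```python
from h import *
go((.70,.19,.19),110); print(pose()[0]["grip_width"],pose()[1])
```

```text
shift [-34.8 186.5 165.2] twist -6.6 q6 -2.02 tool x [ 0.01  -0.022 -1.   ] jaw 103.4
0.04945196777943069 [ 0.58284416 -0.0304142   0.15892659]
```

>>> {"fn": "carry_out", "kwargs": {
  "commands": [
    [[0.4,-5,27,24,0],[0.4,-5,27,24,0],[0.4,-5,27,24,0],[0.4,-5,27,24,0],[0.4,-5,27,24,0],[0.4,-5,27,24,0],[0.4,0,8,6,0],[0.4,0,0,0,0]]
  ]
}}

```text
time: 8.72
position: [0.6917, 0.1885, 0.1838]
tool_rot: [-0.093, 0.7, 0.078, 0.704]
ft_force: [0.2, 0.4, -0.7]
grip_width: 0.0496
```

Run:
```python
from h import *
im,m=shot("w5"); go((.70,.19,.19),110)
cv2.imwrite("pics/w5b.png",cv2.resize(im[:260],None,fx=1.42,fy=1.42))
```

```text
shift [-6.2 -0.   9. ] twist -6.2 q6 -1.69 tool x [ 0.007 -0.02  -1.   ] jaw 103.8
```

View pics/w5b.png

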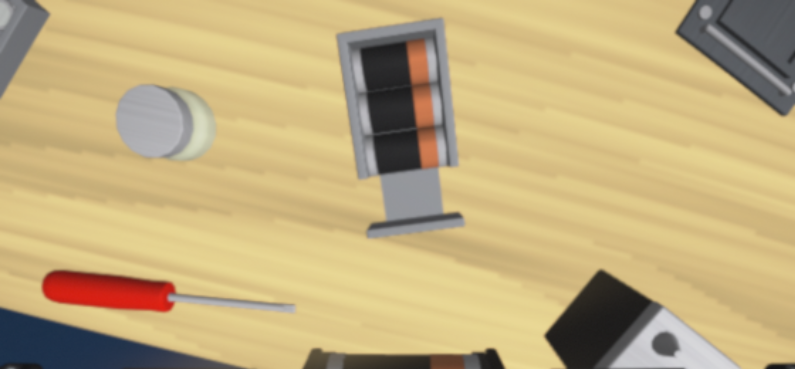

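Run:
```python
from h import *
im,m=load("w5"); f=1.42
P=lambda pts,z: onplane(m,(np.array(pts,float)+.5)/f-.5,z)
c=P([(337,35),(443,19),(458,165),(359,179)],.038); print(c.round(4))
print("lens",[np.linalg.norm(c[i]-c[(i+1)%4]).round(4) for i in range(4)])
a=c[3]-c[0];b=c[2]-c[1]; print("yaw",[np.degrees(np.arctan2(v[1],v[0])).round(1) for v in (a,b)], [np.degrees(np.arctan2(v[1],v[0])).round(1)-90 for v in (c[1]-c[0],c[2]-c[3])])
x=(a+b); x/=np.linalg.norm(x); e=c[:2].mean(0)
k=P([(368,237),(464,224)],.038).mean(0); k2=P([(368,226),(463,213)],.038).mean(0); k3=P([(368,237),(464,224)],.0).mean(0)
mid=c.mean(0); print("centre from mid",(mid+x*.019).round(4),"from -x end",(e+x*.062).round(4),"bay",(mid+x*.0586).round(4))
print("endwall along x rel to mid",[((q-mid)@x).round(4) for q in (k,k2,k3)],"expect .075 to .081 "); print("cam along",((-np.array(m["R"]).T@m["t"]-mid)@x))
```

```text
[[0.5582 0.1126 0.038 ]
 [0.5351 0.1712 0.038 ]
 [0.6135 0.202  0.038 ]
 [0.6368 0.1437 0.038 ]]
lens [np.float64(0.063), np.float64(0.0842), np.float64(0.0628), np.float64(0.0846)]
yaw [np.float64(21.6), np.float64(21.4)] [np.float64(21.5), np.float64(21.900000000000006)]
centre from mid [0.6036 0.1644 0.038 ] from -x end [0.6043 0.1647 0.038 ] bay [0.6404 0.1789 0.038 ]
endwall along x rel to mid [np.float64(0.0795), np.float64(0.0724), np.float64(0.0853)] expect .075 to .081 
cam along 0.032465293788779055
```

The C tray is clear, with rim corners at (337,35), (443,19), (458,165) and (359,179) of w5b. The bay is empty and lies towards the camera's lower side. Next I move over the bay.

Run:
```python
from h import *
go((.640,.179,.08),111.6)
```

```text
shift [103.6   6.  -52.1] twist -7.8 q6 -1.69 tool x [ 0.007 -0.02  -1.   ] jaw 103.8
```

>>> {"fn": "carry_out", "kwargs": {
  "commands": [
    [[0.4,0,0,-20,-4],[0.4,0,0,-20,-4],[0.4,18,2,-12,0],[0.4,20,2,0,0],[0.4,20,0,0,0],[0.4,20,0,0,0],[0.4,0,0,0,0],[0.4,0,0,0,0]]
  ]
}}

```text
time: 9.43
position: [0.6304, 0.1587, 0.1028]
tool_rot: [-0.142, 0.698, 0.123, 0.691]
ft_force: [0.2, -0.9, -0.6]
grip_width: 0.05
```

Run:
```python
from h import *
go((.640,.179,.055),111.6);go((.640,.179,.0055),111.6)
```

```text
shift [47.2 16.4 17. ] twist 0.0 q6 -1.84 tool x [-0.004 -0.028 -1.   ] jaw 111.7
shift [96.7 17.6 17.7] twist 0.0 q6 -1.84 tool x [-0.004 -0.028 -1.   ] jaw 111.7
```

>>> {"fn": "carry_out", "kwargs": {
  "commands": [
    [[0.4,8,6,6,0],[0.4,10,6,6,0],[0.4,10,4,4,0],[0.4,9,0,0,0],[0.4,0,0,0,0],[0.4,0,0,0,0]]
  ]
}}

```text
time: 9.93
position: [0.6424, 0.1788, 0.0651]
tool_rot: [-0.142, 0.696, 0.122, 0.693]
ft_force: [-0.6, -0.2, -0.8]
grip_width: 0.0497
```

Run:
```python
from h import *
go((.640,.179,.055),111.6);go((.640,.179,.0055),111.6)
```

```text
shift [10.1  1.4 -2.1] twist -0.1 q6 -1.81 tool x [ 0.002 -0.027 -1.   ] jaw 111.5
shift [59.6  2.7 -1.7] twist -0.1 q6 -1.81 tool x [ 0.002 -0.027 -1.   ] jaw 111.5
```

>>> {"fn": "carry_out", "kwargs": {
  "commands": [
    [[0.4,8,1,-2,0],[0.4,8,1,-2,0],[0.4,8,0,0,0],[0.4,6,0,0,0],[0.4,0,0,0,0]]
  ]
}}

```text
time: 10.35
position: [0.6375, 0.1787, 0.0326]
tool_rot: [-0.142, 0.696, 0.123, 0.694]
ft_force: [-0.6, -0.0, -0.7]
grip_width: 0.0499
```

Run:
```python
from h import *
im,m=shot("w6"); go((.640,.179,.0055),111.6); print(robot.get_obs()["ft_force"])
cv2.imwrite("pics/w6b.png",im[80:320])
```

```text
shift [27.5  0.2  2.4] twist -0.0 q6 -1.81 tool x [ 0.003 -0.028 -1.   ] jaw 111.6
[-0.57993009  0.62069272 -0.86585088]
```

View pics/w6b.png

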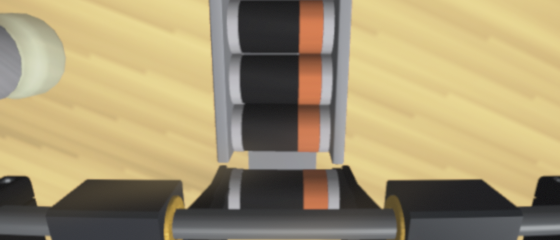

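The held cell hangs between the third cell and the end wall, in line with the tray, at (290,190) of w6b. Lowering now.

>>> {"fn": "carry_out", "kwargs": {
  "commands": [
    [[0.4,6,0,1,0],[0.4,6,0,0,0],[0.4,6,0,0,0],[0.4,4,0,0,0],[0.4,0,0,0,0]]
  ]
}}

```text
time: 10.82
position: [0.64, 0.1782, 0.0095]
tool_rot: [-0.142, 0.695, 0.122, 0.695]
ft_force: [0.0, 1.4, -0.4]
grip_width: 0.0496
```

Run:
```python
from h import *
go((.640,.179,.0055),111.6); print(robot.get_obs()["ft_force"])
```

```text
shift [3.9 0.8 0.3] twist -0.1 q6 -1.8 tool x [ 0.005 -0.027 -1.   ] jaw 111.5
[ 0.02720554  1.42862733 -0.39402551]
```

>>> {"fn": "carry_out", "kwargs": {
  "commands": [
    [[0.4,3,0,0,0],[0.4,1,0,0,0],[0.4,0,0,0,0],[0.7,0,0,0,0],[0.95,0,0,0,0],[0.95,0,0,0,0],[0.95,0,0,0,0],[0.95,0,0,0,0]]
  ]
}}

```text
time: 11.48
position: [0.6412, 0.1782, 0.0064]
tool_rot: [-0.142, 0.694, 0.122, 0.695]
ft_force: [1.1, 0.3, -0.1]
grip_width: 0.0753
```

>>> {"fn": "carry_out", "kwargs": {
  "commands": [
    [[1,0,0,0,0],[1,-8,0,0,0],[1,-12,0,0,0],[1,-15,0,0,0],[1,-15,0,0,0],[1,-15,0,0,0],[1,-15,0,0,0],[1,0,0,0,0]]
  ]
}}

```text
time: 12.15
position: [0.6408, 0.1807, 0.0945]
tool_rot: [-0.142, 0.693, 0.122, 0.696]
ft_force: [0.3, 0.2, -0.2]
grip_width: 0.087
```

Run:
```python
from h import *
go((.695,.2,.19),111.6)
```

```text
shift [-95.5  -4.6  57.3] twist -0.1 q6 -1.81 tool x [ 0.009 -0.027 -1.   ] jaw 111.5
```

Back off to look at the bay.

>>> {"fn": "carry_out", "kwargs": {
  "commands": [
    [[1,-20,-1,12,0],[1,-20,-1,14,0],[1,-20,-1,14,0],[1,-15,-1,14,0],[1,0,0,0,0],[1,0,0,0,0]]
  ]
}}

```text
time: 12.65
position: [0.6912, 0.1993, 0.1742]
tool_rot: [-0.142, 0.694, 0.122, 0.695]
ft_force: [-0.4, -0.3, 0.1]
grip_width: 0.087
```

Run:
```python
from h import *
im,m=shot("w7"); print(pose()[1].round(4))
cv2.imwrite("pics/w7b.png",cv2.resize(im[40:230,180:380],None,fx=3,fy=3,interpolation=cv2.INTER_CUBIC))
```

```text
[0.6913 0.1993 0.1742]
```

View pics/w7b.png

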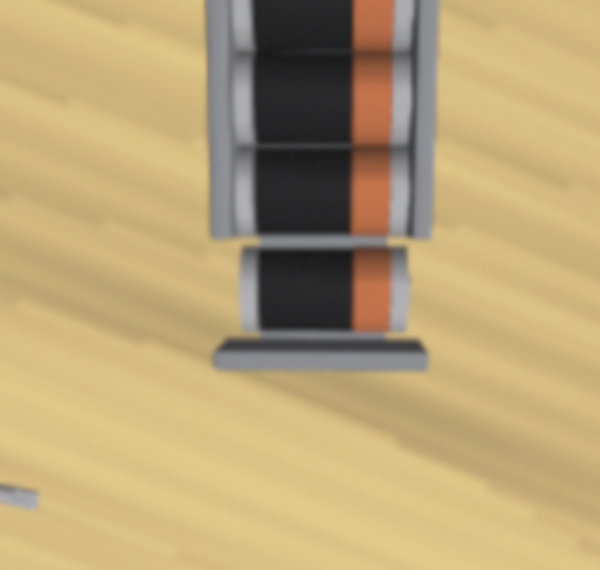

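The cell lies in the bay, parallel to the others, at (325,290) of w7b, between the third cell and the end wall.

Run:
```python
from h import *
im,m=load("w7")
P=lambda pts,z: onplane(m,(np.array(pts,float)+.5)/3-.5+[180,40],z)
c=P([(212,238),(433,238),(214,369),(428,369)],.038); print(c.round(4))
x=np.array([np.cos(np.radians(21.6)),np.sin(np.radians(21.6)),0])
for a,b in ((c[0],c[1]),(c[2],c[3])): print("yaw",np.degrees(np.arctan2(*(b-a)[1::-1]))-90,np.linalg.norm(b-a))
print("centres",(c[:2].mean(0)-.024*x).round(4),(c[2:].mean(0)-.062*x).round(4))
go((.604,.1648,.1),111.6);go((.604,.1648,.01),111.6)
```

```text
[[0.6371 0.1434 0.038 ]
 [0.6135 0.2025 0.038 ]
 [0.6726 0.157  0.038 ]
 [0.6488 0.2162 0.038 ]]
yaw 21.69513567983671 0.06367976211817643
yaw 21.88366261786291 0.06373699281769192
centres [0.603  0.1641 0.038 ] [0.6031 0.1638 0.038 ]
shift [ 74.4   2.1 -93.7] twist -0.1 q6 -1.8 tool x [ 0.008 -0.027 -1.   ] jaw 111.5
shift [164.4   4.6 -93.5] twist -0.1 q6 -1.8 tool x [ 0.008 -0.027 -1.   ] jaw 111.5
```

>>> {"fn": "carry_out", "kwargs": {
  "commands": [
    [[1,10,0,-19,0],[1,14,0,-19,0],[1,15,0,-19,0],[1,15,1,-19,0],[1,15,1,-18,0],[1,0,0,0,0],[1,0,0,0,0]]
  ]
}}

```text
time: 13.28
position: [0.5884, 0.1616, 0.0951]
tool_rot: [-0.141, 0.7, 0.123, 0.689]
ft_force: [1.1, -0.3, -0.3]
grip_width: 0.0866
```

Run:
```python
from h import *
go((.6033,.1643,.08),111.7);go((.6033,.1643,.01),111.7)
```

```text
shift [14.9 -2.6 15.1] twist -0.2 q6 -1.83 tool x [-0.01  -0.029 -1.   ] jaw 111.6
shift [84.9 -1.  16.5] twist -0.2 q6 -1.83 tool x [-0.01  -0.029 -1.   ] jaw 111.6
```

>>> {"fn": "carry_out", "kwargs": {
  "commands": [
    [[1,12,0,5,0],[1,14,0,4,0],[1,14,0,2,0],[1,12,0,0,0],[1,10,0,0,0],[1,0,0,0,0],[1,0,0,0,0]]
  ]
}}

```text
time: 13.87
position: [0.6067, 0.1658, 0.0271]
tool_rot: [-0.142, 0.697, 0.123, 0.693]
ft_force: [0.1, -0.0, 0.4]
grip_width: 0.0874
```

Run:
```python
from h import *
go((.6033,.1643,.01),111.7)
```

```text
shift [17.1  0.3 -3.5] twist -0.1 q6 -1.82 tool x [-0.    -0.027 -1.   ] jaw 111.6
```

>>> {"fn": "carry_out", "kwargs": {
  "commands": [
    [[1,6,0,-3,0],[1,6,0,-2,0],[1,4,0,-1,0],[1,0,0,0,0],[0.5,0,0,0,0],[0.5,0,0,0,0],[0.5,0,0,0,0],[0.5,0,0,0,0]]
  ],
  "force": 40
}}

```text
time: 14.53
position: [0.6019, 0.1631, 0.0115]
tool_rot: [-0.142, 0.695, 0.123, 0.694]
ft_force: [-0.7, 0.4, -0.5]
grip_width: 0.0681
```

>>> {"fn": "carry_out", "kwargs": {
  "commands": [
    [[0.5,0,0,0,0],[0.5,0,0,0,0],[0.5,0,0,0,0]]
  ]
}}

```text
time: 14.78
position: [0.6021, 0.1631, 0.0117]
tool_rot: [-0.142, 0.695, 0.123, 0.694]
ft_force: [0.4, 0.0, -0.9]
grip_width: 0.0638
```

Run:
```python
from h import *
go((.6033,.1643,.01),111.7)
```

```text
shift [1.7 0.8 1.5] twist -0.1 q6 -1.82 tool x [ 0.004 -0.027 -1.   ] jaw 111.6
```

>>> {"fn": "carry_out", "kwargs": {
  "commands": [
    [[0.5,-6,0,0,0],[0.5,-12,0,0,0],[0.5,-15,0,0,0],[0.5,-15,0,0,0],[0.5,-15,0,0,0],[0.5,-12,10,-2,0],[0.5,-6,16,-4,0],[0.5,0,22,-6,0]]
  ]
}}

```text
time: 15.45
position: [0.5729, 0.2049, 0.098]
tool_rot: [-0.14, 0.696, 0.121, 0.694]
ft_force: [-0.2, -0.1, -3.5]
grip_width: 0.0639
```

>>> {"fn": "carry_out", "kwargs": {
  "commands": [
    [[0.5,0,26,-7,0],[0.5,0,26,-7,0],[0.5,0,26,-7,0],[0.5,0,26,-7,0],[0.5,0,26,-7,0],[0.5,0,26,-7,0],[0.5,0,20,-6,0],[0.5,0,8,-2,0]]
  ]
}}

```text
time: 16.12
position: [0.4405, 0.3729, 0.0971]
tool_rot: [-0.14, 0.697, 0.123, 0.692]
ft_force: [0.5, -0.4, -1.7]
grip_width: 0.0643
```

Run:
```python
from h import *
go((.4325,.3918,.1),73.5); o=pose()[0]; print(o["grip_width"],o["position"])
```

```text
shift [-3.3 20.4 -0.6] twist 37.9 q6 -1.41 tool x [-0.003 -0.025 -1.   ] jaw 111.4
0.06425479042636928 [0.44052268 0.37294698 0.09709996]
```

>>> {"fn": "carry_out", "kwargs": {
  "commands": [
    [[0.5,0,0,0,4],[0.5,0,0,0,6.5],[0.5,0,0,0,6.5],[0.5,0,0,0,6.5],[0.5,0,0,0,6.5],[0.5,0,0,0,6],[0.5,0,0,0,2],[0.5,0,0,0,0]]
  ]
}}

```text
time: 16.78
position: [0.4296, 0.3772, 0.0982]
tool_rot: [0.1, 0.7, -0.12, 0.697]
ft_force: [0.5, -1.1, -3.4]
grip_width: 0.0633
```

Run:
```python
from h import *
c=np.array([.4325,.3918,0]); R=pose()[2]; c=c-.0015*R[:,2]; c[2]=.06
go(c,73.5); c[2]=.025; go(c,73.5); print(c)
```

```text
shift [37.7 15.9 -3.2] twist -1.4 q6 -0.71 tool x [-0.008 -0.028 -1.   ] jaw 72.1
shift [72.7 16.9 -3.3] twist -1.4 q6 -0.71 tool x [-0.008 -0.028 -1.   ] jaw 72.1
[0.43107225 0.39225993 0.025     ]
```

>>> {"fn": "carry_out", "kwargs": {
  "commands": [
    [[0.5,6,5,-2,-1],[0.5,8,6,-2,-0.4],[0.5,8,4,0,0],[0.5,6,0,0,0],[0.5,0,0,0,0],[0.5,0,0,0,0]]
  ]
}}

```text
time: 17.28
position: [0.4285, 0.3938, 0.0661]
tool_rot: [0.088, 0.702, -0.109, 0.698]
ft_force: [0.4, -0.2, -2.9]
grip_width: 0.0638
```

Run:
```python
from h import *
im,m=shot("w8"); cv2.imwrite("pics/w8b.png",im[:,:])
c=np.array([.4325,.3918,0]); R=pose()[2]; c=c-.0015*R[:,2]; c[2]=.025
go(c,73.5); print(c)
```

```text
shift [41.   0.7  3.2] twist 0.5 q6 -0.71 tool x [-0.01  -0.029 -1.   ] jaw 74.0
[0.4310583  0.39221414 0.025     ]
```

View pics/w8b.png

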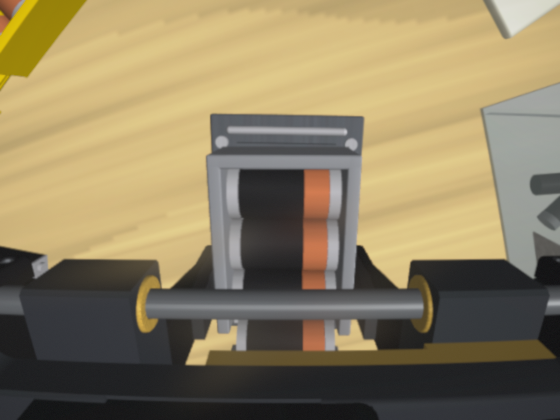

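Run:
```python
from h import *
im,m=load("w8")
x=np.array([np.cos(np.radians(-16.5)),np.sin(np.radians(-16.5)),0])
t=onplane(m,[(208,156),(360,153)],.0924); p=onplane(m,[(211,115),(363,117)],.006)
print("tray",t.round(4),np.linalg.norm(t[1]-t[0]),np.degrees(np.arctan2(*(t[1]-t[0])[1::-1])),(t.mean(0)+.062*x).round(4))
print("plate",p.round(4),np.linalg.norm(p[1]-p[0]),np.degrees(np.arctan2(*(p[1]-p[0])[1::-1])),(p.mean(0)+.08*x).round(4)); print(pose()[1],onplane(robot.camera_model("top"),[(90,190)],0))
```

```text
tray [[0.3622 0.3823 0.0924]
 [0.3778 0.442  0.0924]] 0.06176406722355207 75.42482018850467 [0.4295 0.3945 0.0924]
plate [[0.3425 0.3684 0.006 ]
 [0.3705 0.4622 0.006 ]] 0.09791980010763178 73.38987982018207 [0.4332 0.3926 0.006 ]
[0.42823061 0.39357129 0.06600644] [[0.52067919 0.54720598 0.        ]]
```

>>> {"fn": "carry_out", "kwargs": {
  "commands": [
    [[0.5,5,-1,2,0.5],[0.5,8,0,1,0],[0.5,8,0,0,0],[0.5,6,0,0,0],[0.5,0,0,0,0],[0.5,0,0,0,0]]
  ]
}}

```text
time: 17.83
position: [0.4315, 0.3901, 0.0362]
tool_rot: [0.092, 0.701, -0.113, 0.698]
ft_force: [-0.6, 0.5, -2.7]
grip_width: 0.0636
```

Run:
```python
from h import *
go((.432,.3915,.0195),73.5); o=pose()[0]; print(o["position"],o["ft_force"])
```

```text
shift [16.7  2.   0.1] twist -0.1 q6 -0.71 tool x [-0.01  -0.029 -1.   ] jaw 73.4
[0.43146502 0.39011147 0.03624014] [-0.55333327  0.53521101 -2.74774067]
```

>>> {"fn": "carry_out", "kwargs": {
  "commands": [
    [[0.5,3,1,0,0],[0.5,4,1,0,0],[0.5,4,0,0,0],[0.5,3,0,0,0],[0.5,3,0,0,0],[0.5,0,0,0,0]]
  ]
}}

```text
time: 18.33
position: [0.4329, 0.3924, 0.0201]
tool_rot: [0.092, 0.701, -0.112, 0.698]
ft_force: [-1.1, 0.8, -1.5]
grip_width: 0.0636
```

Run:
```python
from h import *
go((.432,.3915,.0195),73.5); o=pose()[0]; print(o["position"],o["ft_force"])
```

```text
shift [ 0.7 -1.1 -0.6] twist -0.1 q6 -0.7 tool x [-0.007 -0.028 -1.   ] jaw 73.4
[0.4328931  0.39238246 0.02013988] [-1.07466389  0.82821465 -1.53608838]
```

>>> {"fn": "carry_out", "kwargs": {
  "commands": [
    [[0.5,1,0,0,0],[0.85,0,0,0,0],[0.85,0,0,0,0],[0.85,0,0,0,0],[0.9,0,0,0,0],[0.9,-8,0,0,0],[0.9,-14,0,0,0],[0.9,-14,0,0,0]]
  ]
}}

```text
time: 19.0
position: [0.4326, 0.3929, 0.055]
tool_rot: [0.091, 0.701, -0.113, 0.698]
ft_force: [0.6, -0.1, -0.4]
grip_width: 0.0777
```

>>> {"fn": "carry_out", "kwargs": {
  "commands": [
    [[1,-20,0,8,0],[1,-25,0,14,0],[1,-25,0,14,0],[1,-25,0,14,0],[1,-20,0,14,0],[1,-10,0,14,0],[1,0,0,8,0],[1,0,0,0,0]]
  ]
}}

```text
time: 19.67
position: [0.5192, 0.372, 0.1927]
tool_rot: [0.092, 0.7, -0.111, 0.7]
ft_force: [0.4, 0.5, -0.9]
grip_width: 0.0872
```

Run:
```python
from h import *
im,m=shot("w9"); go((.53,.0,.19),100); print(pose()[1])
```

```text
shift [  12.6 -353.4  116.6] twist -26.5 q6 -0.81 tool x [-0.005 -0.027 -1.   ] jaw 73.5
[0.51841756 0.37221307 0.19248824]
```

>>> {"fn": "carry_out", "kwargs": {
  "commands": [
    [[1,0,-35,11,0],[1,0,-35,12,0],[1,0,-35,12,0],[1,0,-35,12,0],[1,0,-35,12,0],[1,0,-35,12,0],[1,0,-35,12,0],[1,0,-35,12,0]]
  ]
}}

```text
time: 20.38
position: [0.5167, 0.0772, 0.1893]
tool_rot: [0.085, 0.71, -0.105, 0.691]
ft_force: [0.7, -0.2, -0.8]
grip_width: 0.0872
```

>>> {"fn": "carry_out", "kwargs": {
  "commands": [
    [[1,0,-35,12,0],[1,0,-35,12,0],[1,0,0,0,-7],[1,0,0,0,-7],[1,0,0,0,-7],[1,0,0,0,-5],[1,0,0,0,0],[1,0,0,0,0]]
  ]
}}

```text
time: 21.05
position: [0.5077, -0.0033, 0.1809]
tool_rot: [-0.073, 0.724, 0.064, 0.683]
ft_force: [-0.4, 0.4, 0.4]
grip_width: 0.087
```

Run:
```python
from h import *
im,m=shot("w10"); go((.53,.0,.19),100); print(pose()[1])
a,_=load("w9")
f=lambda i: cv2.resize(i[20:240,90:490],None,fx=2,fy=2,interpolation=cv2.INTER_CUBIC)
b=cv2.resize(im[20:240,90:490],None,fx=2,fy=2,interpolation=cv2.INTER_CUBIC)
a=cv2.resize(a[60:220,190:390],None,fx=1,fy=1); b[:160,-200:]=a
cv2.imwrite("pics/m1.png",b)
```

```text
shift [-10.5  -1.4  22.1] twist 1.2 q6 -1.95 tool x [-0.058 -0.019 -0.998] jaw 101.2
[ 0.50747697 -0.00312745  0.18083806]
```

View pics/m1.png

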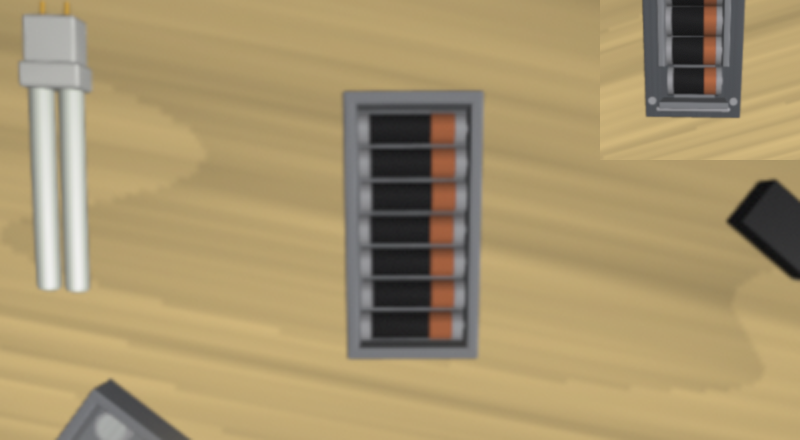

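The AA tray is clear at (413,225) in the crop. The inset shows the C tray on the carrier with the fourth cell in place.

Run:
```python
from h import *
im,m=load("w10")
P=lambda pts,z: onplane(m,(np.array(pts,float)+.5)/2-.5+[90,20],z)
c=P([(343,91),(483,91),(477,358),(347,358)],.026); print(c.round(4),c.mean(0).round(4))
print("lens",[np.linalg.norm(c[i]-c[(i+1)%4]).round(4) for i in range(4)])
print("yaw",[np.degrees(np.arctan2(*v[1::-1])).round(1) for v in (c[3]-c[0],c[2]-c[1])],[np.degrees(np.arctan2(*v[1::-1])).round(1)-90 for v in (c[1]-c[0],c[2]-c[3])])
go((*c.mean(0)[:2],.07),101);go((*c.mean(0)[:2],.006),101)
# C tray on carrier
im,m=load("w9"); cv2.imwrite("pics/w9b.png",cv2.resize(im[0:200,180:400],None,fx=3,fy=3,interpolation=cv2.INTER_CUBIC))
```

```text
[[ 0.3871 -0.0484  0.026 ]
 [ 0.3747  0.0137  0.026 ]
 [ 0.4954  0.0383  0.026 ]
 [ 0.5079 -0.024   0.026 ]] [ 0.4413 -0.0051  0.026 ]
lens [np.float64(0.0633), np.float64(0.1232), np.float64(0.0635), np.float64(0.1233)]
yaw [np.float64(11.4), np.float64(11.5)] [np.float64(11.299999999999997), np.float64(11.299999999999997)]
shift [114.5  11.7 -58.5] twist 0.2 q6 -1.95 tool x [-0.058 -0.019 -0.998] jaw 101.2
shift [178.4  12.2 -54.7] twist 0.2 q6 -1.95 tool x [-0.058 -0.019 -0.998] jaw 101.2
```

View pics/w9b.png

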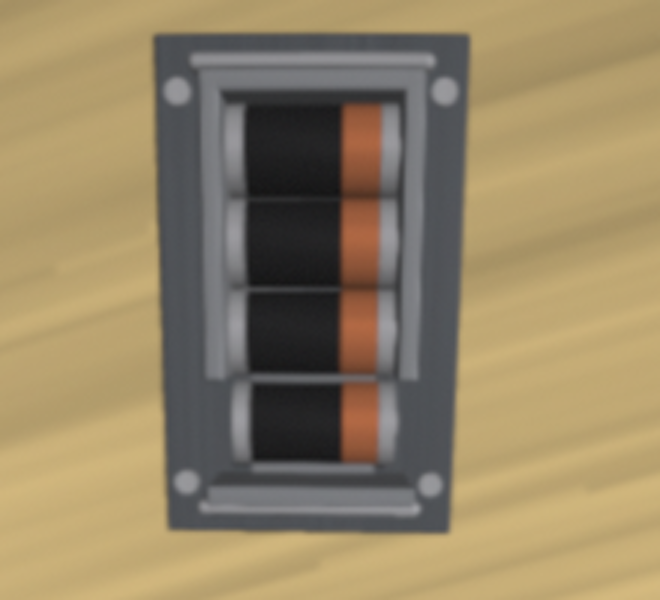

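Seated: the tray is centred on the plate, and the cell is in the bay at (315,420). Grasping AA next; I compute the stack's centre in the same step.

Run:
```python
from h import *
im,m=load("w9")
P=lambda pts,z: onplane(m,(np.array(pts,float)+.5)/3-.5+[180,0],z)
c=P([(201,70),(426,68),(418,379),(206,379)],.046); print(c.round(4))
x=(c[2]-c[1]+c[3]-c[0]); x/=np.linalg.norm(x); print("yaw",np.degrees(np.arctan2(x[1],x[0])),"lens",np.linalg.norm(c[1]-c[0]),np.linalg.norm(c[3]-c[0]))
print("centre",(c.mean(0)+.019*x).round(4),(c[:2].mean(0)+.062*x).round(4))
p=P([(155,35),(469,35),(448,531),(169,529)],.006); print("plate",p.mean(0).round(4),np.degrees(np.arctan2(*(p[3]-p[0])[1::-1])))
```

```text
[[0.3663 0.3813 0.046 ]
 [0.3839 0.4417 0.046 ]
 [0.4657 0.4175 0.046 ]
 [0.4479 0.3565 0.046 ]]
yaw -16.68521510282542 lens 0.06289626737382253 0.08526344915567383
centre [0.4342 0.3938 0.046 ] [0.4345 0.3937 0.046 ]
plate [0.432  0.3924 0.006 ] -16.797606191500176
```

>>> {"fn": "carry_out", "kwargs": {
  "commands": [
    [[1,16,2,-10,0],[1,19,2,-10,0],[1,19,2,-10,0],[1,19,2,-10,0],[1,19,2,-8,0],[1,10,0,-4,0],[1,0,0,0,0],[1,0,0,0,0]]
  ]
}}

```text
time: 21.77
position: [0.4459, -0.0011, 0.0779]
tool_rot: [-0.07, 0.724, 0.061, 0.683]
ft_force: [0.7, -0.6, 0.3]
grip_width: 0.0872
```

Run:
```python
from h import *
go((.4413,-.0051,.07),101.4);go((.4413,-.0051,.006),101.4)
```

```text
shift [ 8.2 -3.1 -4.8] twist -0.8 q6 -1.95 tool x [-0.057 -0.018 -0.998] jaw 100.6
shift [72.1 -2.6 -0.9] twist -0.8 q6 -1.95 tool x [-0.057 -0.018 -0.998] jaw 100.6
```

>>> {"fn": "carry_out", "kwargs": {
  "commands": [
    [[1,12,-1,-2,-0.8],[1,14,-1,-2,0],[1,14,-1,-2,0],[1,12,0,-1,0],[1,8,0,0,0],[1,0,0,0,0],[1,0,0,0,0]]
  ]
}}

```text
time: 22.35
position: [0.445, -0.0067, 0.0205]
tool_rot: [-0.076, 0.719, 0.063, 0.688]
ft_force: [-0.0, 0.5, -0.2]
grip_width: 0.0871
```

Run:
```python
from h import *
go((.4413,-.0051,.008),101.4)
```

```text
shift [12.6  2.5 -2.8] twist -0.1 q6 -1.95 tool x [-0.041 -0.022 -0.999] jaw 101.3
```

>>> {"fn": "carry_out", "kwargs": {
  "commands": [
    [[1,5,1,-3,0],[1,5,1,-2,0],[1,2,0,-1,0],[1,0,0,0,0],[0.5,0,0,0,0],[0.5,0,0,0,0],[0.5,0,0,0,0],[0.5,0,0,0,0]]
  ],
  "force": 40
}}

```text
time: 23.02
position: [0.4403, -0.0063, 0.0101]
tool_rot: [-0.076, 0.717, 0.063, 0.69]
ft_force: [-0.1, -0.1, -0.2]
grip_width: 0.0678
```

>>> {"fn": "carry_out", "kwargs": {
  "commands": [
    [[0.5,0,0,0,0],[0.5,0,0,0,0],[0.5,0,0,0,0],[0.5,0,0,0,0]]
  ]
}}

```text
time: 23.35
position: [0.4403, -0.0064, 0.0102]
tool_rot: [-0.076, 0.717, 0.063, 0.69]
ft_force: [-0.6, 0.2, 0.2]
grip_width: 0.0638
```

Run:
```python
from h import *
go((.4413,-.0051,.008),101.4);print(pose()[1])
```

```text
shift [2.1 1.1 1.3] twist -0.1 q6 -1.95 tool x [-0.035 -0.023 -0.999] jaw 101.3
[ 0.4403344  -0.00635498  0.01018688]
```

>>> {"fn": "carry_out", "kwargs": {
  "commands": [
    [[0.5,-6,0,0,0],[0.5,-12,0,0,0],[0.5,-16,0,0,0],[0.5,-16,0,0,0],[0.5,-16,0,0,0],[0.5,-14,8,1,0],[0.5,-8,16,3,0],[0.5,0,22,4,0]]
  ]
}}

```text
time: 24.02
position: [0.4416, 0.0411, 0.1016]
tool_rot: [-0.074, 0.718, 0.061, 0.689]
ft_force: [0.7, 0.3, -2.6]
grip_width: 0.0629
```

>>> {"fn": "carry_out", "kwargs": {
  "commands": [
    [[0.5,0,28,5,0],[0.5,0,30,5,0],[0.5,0,30,6,0],[0.5,0,30,6,0],[0.5,0,30,6,0],[0.5,0,30,6,0],[0.5,0,30,6,0],[0.5,0,30,6,0]]
  ]
}}

```text
time: 24.68
position: [0.439, 0.2917, 0.0993]
tool_rot: [-0.072, 0.718, 0.059, 0.689]
ft_force: [0.7, -0.3, -2.9]
grip_width: 0.0635
```

Run:
```python
from h import *
go((.433,.394,.105),73.3);print(pose()[1],pose()[0]["grip_width"])
```

```text
shift [ -7.8 101.5  12.7] twist 27.3 q6 -1.37 tool x [-0.039 -0.023 -0.999] jaw 100.6
[0.43899158 0.29172876 0.09931045] 0.06347504718125425
```

>>> {"fn": "carry_out", "kwargs": {
  "commands": [
    [[0.5,-2,28,3,0],[0.5,-2,28,3,0],[0.5,-2,22,3,0],[0.5,0,12,2,0],[0.5,0,0,0,5],[0.5,0,0,0,6.5],[0.5,0,0,0,6.5],[0.5,0,0,0,6.5]]
  ]
}}

```text
time: 25.35
position: [0.4273, 0.3923, 0.1029]
tool_rot: [0.077, 0.715, -0.098, 0.687]
ft_force: [-0.2, -1.1, -2.5]
grip_width: 0.0639
```

>>> {"fn": "carry_out", "kwargs": {
  "commands": [
    [[0.5,0,0,0,3],[0.5,0,0,0,0],[0.5,0,0,0,0]]
  ]
}}

```text
time: 25.6
position: [0.4257, 0.39, 0.1022]
tool_rot: [0.096, 0.713, -0.12, 0.684]
ft_force: [-0.3, -0.8, -2.8]
grip_width: 0.0634
```

Run:
```python
from h import *
c=np.array([.4343,.3937,0])-.0013*pose()[2][:,2]; c[2]=.08; print(c)
go(c,73.3);c[2]=.0525; go(c,73.3);print(pose()[1],pose()[0]["grip_width"])
```

```text
[0.43306165 0.39409277 0.08      ]
shift [21.7  7.   6.6] twist -0.9 q6 -0.72 tool x [-0.047 -0.028 -0.999] jaw 72.5
shift [49.2  8.1  7.6] twist -0.9 q6 -0.72 tool x [-0.047 -0.028 -0.999] jaw 72.5
[0.42573209 0.39001803 0.1022261 ] 0.06343058284005598
```

>>> {"fn": "carry_out", "kwargs": {
  "commands": [
    [[0.5,4,3,3,-0.5],[0.5,6,3,3,-0.4],[0.5,6,1,1,0],[0.5,4,0,0,0],[0.5,0,0,0,0],[0.5,0,0,0,0]]
  ]
}}

```text
time: 26.1
position: [0.4344, 0.393, 0.0785]
tool_rot: [0.088, 0.715, -0.113, 0.684]
ft_force: [1.1, 0.2, -2.7]
grip_width: 0.0636
```

Run:
```python
from h import *
shot("w11")
c=np.array([.4343,.3937,0])-.0013*pose()[2][:,2];c[2]=.0525; go(c,73.3);print(pose()[1],pose()[0]["grip_width"])
```

```text
shift [26.   1.9 -0.4] twist 0.3 q6 -0.74 tool x [-0.049 -0.029 -0.998] jaw 73.7
[0.43420135 0.39287961 0.07853149] 0.06386892978856275
```

>>> {"fn": "carry_out", "kwargs": {
  "commands": [
    [[0.5,5,1,0,0.2],[0.5,6,1,-1,0],[0.5,4,0,0,0],[0.5,0,0,0,0],[0.5,0,0,0,0]]
  ]
}}

```text
time: 26.57
position: [0.4328, 0.395, 0.0621]
tool_rot: [0.089, 0.715, -0.115, 0.684]
ft_force: [-0.1, 0.5, -2.4]
grip_width: 0.0638
```

Run:
```python
from h import *
c=np.array([.4343,.3937,0])-.0013*pose()[2][:,2];c[2]=.0525; go(c,73.3);print(pose()[1],pose()[0]["ft_force"])
```

```text
shift [ 9.6 -0.4  0.9] twist 0.1 q6 -0.73 tool x [-0.049 -0.029 -0.998] jaw 73.5
[0.43276222 0.39503445 0.06208782] [-0.10531872  0.52179379 -2.43224437]
```

>>> {"fn": "carry_out", "kwargs": {
  "commands": [
    [[0.5,4,-0.5,1,0],[0.5,3,-0.5,0,0],[0.5,2,0,0,0],[0.5,0,0,0,0],[0.5,0,0,0,0]]
  ]
}}

```text
time: 26.98
position: [0.4334, 0.3938, 0.053]
tool_rot: [0.09, 0.715, -0.114, 0.684]
ft_force: [-0.9, 0.7, -0.7]
grip_width: 0.0642
```

Run:
```python
from h import *
c=np.array([.4343,.3937,0])-.0013*pose()[2][:,2];c[2]=.0525; go(c,73.3);print(pose()[1],pose()[0]["ft_force"])
```

```text
shift [ 0.5  0.1 -0.4] twist 0.1 q6 -0.74 tool x [-0.047 -0.028 -0.998] jaw 73.5
[0.43343853 0.39382745 0.05301809] [-0.92187528  0.65262534 -0.66489294]
```

>>> {"fn": "carry_out", "kwargs": {
  "commands": [
    [[0.5,1,0,0,0],[0.85,0,0,0,0],[0.85,0,0,0,0],[0.85,0,0,0,0],[0.9,0,0,0,0],[0.9,-8,0,0,0],[0.9,-14,0,0,0],[0.9,-14,0,0,0]]
  ]
}}

```text
time: 27.65
position: [0.4345, 0.3942, 0.0888]
tool_rot: [0.089, 0.715, -0.115, 0.683]
ft_force: [0.3, -0.2, 1.1]
grip_width: 0.0781
```

>>> {"fn": "carry_out", "kwargs": {
  "commands": [
    [[1,-20,0,8,0],[1,-25,0,14,0],[1,-25,0,14,0],[1,-20,0,14,0],[1,-15,0,14,0],[1,-10,0,14,0],[1,0,0,8,0],[1,0,0,0,0]]
  ]
}}

```text
time: 28.32
position: [0.5263, 0.3729, 0.2131]
tool_rot: [0.089, 0.713, -0.113, 0.686]
ft_force: [0.2, -0.0, -0.8]
grip_width: 0.0868
```

Run:
```python
from h import *
im,m=shot("w12"); o,p,R=pose(); print(p)
import math
P=lambda pts,z: onplane(m,(np.array(pts,float)+.5)/2-.5+[90,20],z)
i2,m2=load("w2"); 
cv2.imwrite("pics/m2.png",np.hstack([cv2.resize(im[0:200,180:400],None,fx=2,fy=2,interpolation=cv2.INTER_CUBIC),cv2.resize(i2[90:230,70:200],(372,400),interpolation=cv2.INTER_CUBIC)]))
go((.70,-.13,.19),65)
```

```text
[0.52554562 0.37315366 0.2130154 ]
shift [  29.2 -432.2  310.6] twist 8.5 q6 -0.83 tool x [-0.044 -0.028 -0.999] jaw 73.6
```

View pics/m2.png

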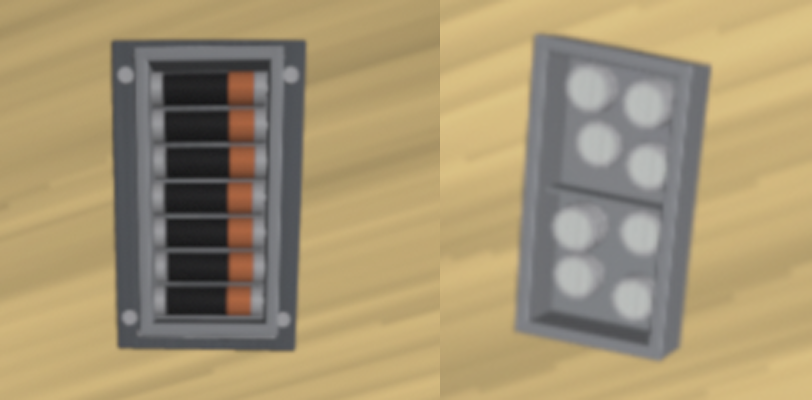

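AA is seated square in the carrier, with its top-rim corners at (135,47), (284,46), (278,337) and (140,337). The coin tray's rim is read from the w2 crop on the right.

Run:
```python
from h import *
def rep(c):
    x=(c[2]-c[1]+c[3]-c[0]); print("centre",c.mean(0).round(4),"yaw",np.degrees(np.arctan2(x[1],x[0])).round(2),"lens",[np.linalg.norm(c[i]-c[(i+1)%4]).round(4) for i in range(4)])
im,m=load("w12"); rep(onplane(m,(np.array([(135,47),(284,46),(278,337),(140,337)])+.5)/2-.5+[180,0],.068))
im,m=load("w2"); rep(onplane(m,(np.array([(97,34),(252,66),(221,358),(76,332)])+.5)/[2.8615,2.857]-.5+[70,90],.026))
```

```text
centre [0.4353 0.395  0.068 ] yaw -16.41 lens [np.float64(0.0634), np.float64(0.124), np.float64(0.064), np.float64(0.1246)]
centre [ 0.6183 -0.1482  0.026 ] yaw -28.51 lens [np.float64(0.0625), np.float64(0.1217), np.float64(0.0631), np.float64(0.1238)]
```

>>> {"fn": "carry_out", "kwargs": {
  "commands": [
    [[1,0,-20,13,0],[1,0,-21,14,0],[1,0,-21,14,0],[1,0,-21,14,0],[1,0,-21,14,0],[1,0,-21,14,0],[1,0,-21,14,0],[1,0,-21,14,0]]
  ]
}}

```text
time: 29.03
position: [0.5711, 0.1825, 0.2052]
tool_rot: [0.082, 0.723, -0.11, 0.677]
ft_force: [0.7, 0.6, 0.7]
grip_width: 0.0871
```

>>> {"fn": "carry_out", "kwargs": {
  "commands": [
    [[1,0,-21,14,0],[1,0,-21,14,0],[1,0,-21,14,0],[1,0,-21,14,0],[1,0,-21,14,0],[1,0,-21,14,0],[1,0,-21,14,0],[1,0,-21,14,0]]
  ]
}}

```text
time: 29.7
position: [0.6212, -0.0116, 0.1945]
tool_rot: [0.08, 0.734, -0.107, 0.666]
ft_force: [0.1, 0.2, 0.3]
grip_width: 0.087
```

>>> {"fn": "carry_out", "kwargs": {
  "commands": [
    [[1,0,-21,14,3],[1,0,-21,14,3],[1,0,-21,14,3],[1,0,-21,14,3],[1,0,-18,12,0],[1,0,-15,10,0],[1,0,0,0,0],[1,0,0,0,0]]
  ]
}}

```text
time: 30.37
position: [0.6409, -0.1518, 0.1829]
tool_rot: [0.154, 0.726, -0.186, 0.644]
ft_force: [-0.1, 0.5, -0.2]
grip_width: 0.0869
```

Run:
```python
from h import *
im,m=shot("w13"); go((.697,-.191,.19),61.5); print(pose()[1])
cv2.imwrite("pics/w13b.png",cv2.resize(im[0:250,120:440],None,fx=2.4,fy=2.4,interpolation=cv2.INTER_CUBIC))
```

```text
shift [-13.5  -9.2  66.9] twist 0.5 q6 -1.44 tool x [-0.125 -0.016 -0.992] jaw 62.4
[ 0.6408045  -0.15183676  0.18286368]
```

View pics/w13b.png

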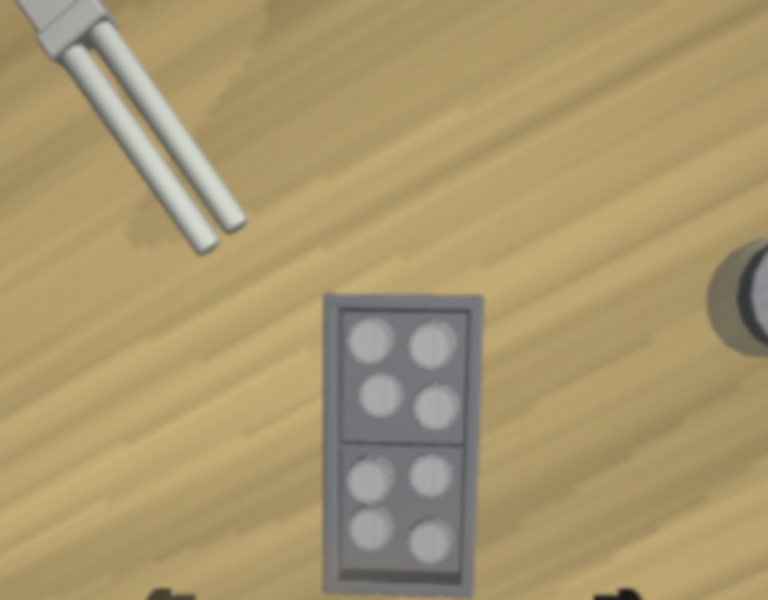

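Run:
```python
from h import *
im,m=load("w13"); c=onplane(m,(np.array([(325,295),(484,296),(472,596),(324,592)])+.5)/2.4-.5+[120,0],.026)
x=(c[2]-c[1]+c[3]-c[0]); print("centre",c.mean(0).round(4),"yaw",np.degrees(np.arctan2(x[1],x[0])).round(2),"lens",[np.linalg.norm(c[i]-c[(i+1)%4]).round(4) for i in range(4)])
q=c.mean(0); y=np.degrees(np.arctan2(x[1],x[0]))+90; go((q[0],q[1],.07),y); go((q[0],q[1],.01),y)
```

```text
centre [ 0.6175 -0.1483  0.026 ] yaw -28.66 lens [np.float64(0.063), np.float64(0.1225), np.float64(0.0627), np.float64(0.1228)]
shift [114.8   0.6 -10.6] twist 0.7 q6 -1.44 tool x [-0.125 -0.016 -0.992] jaw 62.4
shift [174.3   4.9  -4.4] twist 0.7 q6 -1.44 tool x [-0.125 -0.016 -0.992] jaw 62.4
```

>>> {"fn": "carry_out", "kwargs": {
  "commands": [
    [[1,12,0,-4,0.7],[1,15,0,-4,0],[1,15,0,-3,0],[1,15,0,-2,0],[1,15,0,-2,0],[1,15,0,-2,0],[1,12,0,-2,0],[1,0,0,0,0]]
  ]
}}

```text
time: 31.08
position: [0.609, -0.1296, 0.0839]
tool_rot: [0.154, 0.727, -0.184, 0.643]
ft_force: [-1.8, -1.0, -0.4]
grip_width: 0.0871
```

Run:
```python
from h import *
go((.6177,-.1483,.06),61.4); go((.6177,-.1483,.01),61.4)
```

```text
shift [ 22.9 -10.8  18.9] twist 0.6 q6 -1.41 tool x [-0.126 -0.012 -0.992] jaw 62.4
shift [72.5 -7.3 24.2] twist 0.6 q6 -1.41 tool x [-0.126 -0.012 -0.992] jaw 62.4
```

>>> {"fn": "carry_out", "kwargs": {
  "commands": [
    [[1,4,-3,6,0.5],[1,8,-3,6,0],[1,8,-3,6,0],[1,6,-2,3,0],[1,0,0,0,0],[1,0,0,0,0]]
  ]
}}

```text
time: 31.58
position: [0.6224, -0.149, 0.0561]
tool_rot: [0.156, 0.726, -0.186, 0.644]
ft_force: [-0.4, 0.6, -1.1]
grip_width: 0.087
```

Run:
```python
from h import *
go((.6177,-.1483,.05),61.4); go((.6177,-.1483,.01),61.4)
```

```text
shift [ 6.6 -1.1 -3.8] twist 0.3 q6 -1.42 tool x [-0.122 -0.014 -0.992] jaw 62.1
shift [46.3  1.6  0.2] twist 0.3 q6 -1.42 tool x [-0.122 -0.014 -0.992] jaw 62.1
```

>>> {"fn": "carry_out", "kwargs": {
  "commands": [
    [[1,8,0,0,0.3],[1,10,0,0,0],[1,10,0,0,0],[1,8,0,0,0],[1,3,0,0,0],[1,0,0,0,0],[1,0,0,0,0]]
  ]
}}

```text
time: 32.17
position: [0.6165, -0.1499, 0.013]
tool_rot: [0.158, 0.725, -0.189, 0.643]
ft_force: [0.2, -0.5, -0.1]
grip_width: 0.087
```

Run:
```python
from h import *
go((.6177,-.1483,.01),61.4)
```

```text
shift [2.8 2.1 0.6] twist -0.1 q6 -1.42 tool x [-0.123 -0.013 -0.992] jaw 61.7
```

>>> {"fn": "carry_out", "kwargs": {
  "commands": [
    [[1,3,2,1,0],[1,1,0,0,0],[0.5,0,0,0,0],[0.5,0,0,0,0],[0.5,0,0,0,0],[0.5,0,0,0,0],[0.5,0,0,0,0],[0.5,0,0,0,0]]
  ],
  "force": 40
}}

```text
time: 32.83
position: [0.6192, -0.1486, 0.0096]
tool_rot: [0.158, 0.724, -0.189, 0.644]
ft_force: [0.1, 0.1, -1.4]
grip_width: 0.0636
```

>>> {"fn": "carry_out", "kwargs": {
  "commands": [
    [[0.5,0,0,0,0],[0.5,0,0,0,0],[0.5,0,0,0,0]]
  ]
}}

```text
time: 33.08
position: [0.6192, -0.1486, 0.0096]
tool_rot: [0.158, 0.724, -0.189, 0.644]
ft_force: [0.3, 0.3, -0.2]
grip_width: 0.064
```

Run:
```python
from h import *
go((.6177,-.1483,.01),61.4);print(pose()[1])
```

```text
shift [-0.2 -0.4 -1.5] twist -0.1 q6 -1.41 tool x [-0.121 -0.014 -0.993] jaw 61.7
[ 0.6191846  -0.14862693  0.00962958]
```

>>> {"fn": "carry_out", "kwargs": {
  "commands": [
    [[0.5,-6,0,0,0],[0.5,-12,0,0,0],[0.5,-18,0,0,0],[0.5,-20,0,0,0],[0.5,-20,0,0,0],[0.5,-20,0,0,0],[0.5,-16,5,-5,0],[0.5,-6,10,-11,0]]
  ]
}}

```text
time: 33.75
position: [0.6266, -0.1274, 0.1345]
tool_rot: [0.159, 0.725, -0.19, 0.643]
ft_force: [0.3, -0.1, -1.2]
grip_width: 0.0637
```

>>> {"fn": "carry_out", "kwargs": {
  "commands": [
    [[0.5,0,14,-15,0],[0.5,0,17,-18,0],[0.5,0,17,-18,0],[0.5,0,17,-18,0],[0.5,0,17,-18,0],[0.5,0,17,-18,0],[0.5,0,17,-18,0],[0.5,0,17,-18,0]]
  ]
}}

```text
time: 34.42
position: [0.5551, 0.073, 0.14]
tool_rot: [0.16, 0.727, -0.19, 0.64]
ft_force: [-0.6, -0.0, -1.6]
grip_width: 0.0642
```

Run:
```python
from h import *
go((.4355,.395,.14),73.5);print(pose()[1],pose()[0]["grip_width"])
```

```text
shift [  12.1  225.2 -259.1] twist -12.4 q6 -1.12 tool x [-0.129 -0.01  -0.992] jaw 61.5
[0.55512875 0.07301963 0.1399968 ] 0.06420233119773612
```

>>> {"fn": "carry_out", "kwargs": {
  "commands": [
    [[0.5,0,18,-21,0],[0.5,0,18,-21,0],[0.5,1,18,-21,0],[0.5,1,18,-21,0],[0.5,1,18,-21,0],[0.5,1,18,-21,0],[0.5,1,18,-21,0],[0.5,1,18,-21,0]]
  ]
}}

```text
time: 35.08
position: [0.4517, 0.2974, 0.1383]
tool_rot: [0.156, 0.734, -0.19, 0.633]
ft_force: [-0.1, 0.5, -2.1]
grip_width: 0.0637
```

>>> {"fn": "carry_out", "kwargs": {
  "commands": [
    [[0.5,1,18,-20,0],[0.5,1,18,-19,0],[0.5,1,12,-14,0],[0.5,1,5,-8,0],[0.5,0,0,0,-4],[0.5,0,0,0,-4],[0.5,0,0,0,-4],[0.5,0,0,0,0]]
  ]
}}

```text
time: 35.75
position: [0.3974, 0.383, 0.1332]
tool_rot: [0.076, 0.757, -0.107, 0.64]
ft_force: [-0.3, 0.0, -2.0]
grip_width: 0.0638
```

Run:
```python
from h import *
z=pose()[2][:,2].copy(); z[2]=0; c=np.array([.4353,.395,.11])+.0013*z; print(c)
go(c,73.5);print(pose()[1],pose()[0]["grip_width"])
```

```text
[0.43653857 0.3946622  0.11      ]
shift [16.  22.7 37.9] twist 1.2 q6 -0.82 tool x [-0.169 -0.022 -0.985] jaw 75.3
[0.39739778 0.38300582 0.13324635] 0.06384924535892658
```

>>> {"fn": "carry_out", "kwargs": {
  "commands": [
    [[0.5,0,6,9,0.6],[0.5,0,6,10,0.6],[0.5,0,6,10,0],[0.5,0,4,8,0],[0.5,0,0,0,0],[0.5,0,0,0,0]]
  ]
}}

```text
time: 36.25
position: [0.4409, 0.3937, 0.1237]
tool_rot: [0.086, 0.756, -0.12, 0.638]
ft_force: [0.0, 0.3, -1.4]
grip_width: 0.064
```

Run:
```python
from h import *
z=pose()[2][:,2].copy(); z[2]=0; c=np.array([.4353,.395,.11])+.0013*z; print(c)
go(c,73.5);print(pose()[1],pose()[0]["grip_width"])
```

```text
[0.43652682 0.39462113 0.11      ]
shift [14.2  0.6 -2.2] twist -0.7 q6 -0.8 tool x [-0.171 -0.024 -0.985] jaw 73.5
[0.44088808 0.39371916 0.12367485] 0.06397086942336476
```

>>> {"fn": "carry_out", "kwargs": {
  "commands": [
    [[0.5,5,0,-1,0],[0.5,8,0,0,0],[0.5,8,0,1,0],[0.5,5,0,0,0],[0.5,0,0,0,0],[0.5,0,0,0,0]]
  ]
}}

```text
time: 36.75
position: [0.4341, 0.3917, 0.0945]
tool_rot: [0.085, 0.757, -0.122, 0.637]
ft_force: [0.3, 1.3, -2.3]
grip_width: 0.0642
```

Run:
```python
from h import *
z=pose()[2][:,2].copy(); z[2]=0; c=np.array([.4353,.395,.08])+.0013*z; print(c)
go(c,73.5);print(pose()[1],pose()[0]["grip_width"])
```

```text
[0.4365253  0.39461824 0.08      ]
shift [13.7  4.6  3.7] twist -0.8 q6 -0.8 tool x [-0.175 -0.026 -0.984] jaw 73.4
[0.43408549 0.39167675 0.0944614 ] 0.06415966266010709
```

>>> {"fn": "carry_out", "kwargs": {
  "commands": [
    [[0.5,2,2,1,0],[0.5,3,1,1,0],[0.5,2,1,1,0],[0.5,0,0,0,0],[0.5,0,0,0,0]]
  ]
}}

```text
time: 37.17
position: [0.437, 0.3951, 0.0862]
tool_rot: [0.085, 0.756, -0.122, 0.637]
ft_force: [0.2, -0.7, -1.5]
grip_width: 0.064
```

Run:
```python
from h import *
z=pose()[2][:,2].copy(); z[2]=0; c=np.array([.4353,.395,.077])+.0013*z; print(c)
go(c,73.5);print(pose()[1],pose()[0]["grip_width"])
```

```text
[0.4365256  0.39461894 0.077     ]
shift [9.2 0.1 1.1] twist -0.8 q6 -0.8 tool x [-0.174 -0.026 -0.984] jaw 73.4
[0.4370267  0.39513643 0.08624489] 0.06398797327271136
```

>>> {"fn": "carry_out", "kwargs": {
  "commands": [
    [[0.5,3,0,0.5,0],[0.5,3,0,0.5,0],[0.5,3,0,0,0],[0.5,1,0,0,0],[0.5,0,0,0,0]]
  ]
}}

```text
time: 37.58
position: [0.437, 0.3949, 0.0762]
tool_rot: [0.086, 0.756, -0.121, 0.638]
ft_force: [-0.4, 0.8, 0.4]
grip_width: 0.0641
```

Run:
```python
from h import *
z=pose()[2][:,2].copy(); z[2]=0; c=np.array([.4353,.395,.074])+.0013*z
go(c,73.5);o=pose()[0];print(o["position"],o["grip_width"],o["ft_force"],o["moment"])
```

```text
shift [ 2.2 -0.3 -0. ] twist -0.8 q6 -0.8 tool x [-0.172 -0.025 -0.985] jaw 73.4
[0.43701565 0.39491932 0.07616334] 0.06409638356376197 [-0.3847934   0.81881623  0.44571826] [-0.00444833 -0.16998507 -0.06112984]
```

>>> {"fn": "carry_out", "kwargs": {
  "commands": [
    [[0.5,1.5,0,0,0],[0.5,1,0,0,0],[0.5,0,0,0,0],[0.85,0,0,0,0],[0.85,0,0,0,0],[0.85,0,0,0,0],[0.9,0,0,0,0],[0.9,0,0,0,0]]
  ]
}}

```text
time: 38.25
position: [0.4371, 0.3952, 0.0749]
tool_rot: [0.086, 0.755, -0.121, 0.638]
ft_force: [-0.0, -0.5, -0.1]
grip_width: 0.0771
```

>>> {"fn": "carry_out", "kwargs": {
  "commands": [
    [[0.9,-8,0,0,0],[0.9,-14,0,0,0],[1,-18,0,4,0],[1,-20,0,10,0],[1,-20,0,16,0],[1,-20,0,18,0],[1,-10,0,18,0],[1,0,0,18,0]]
  ]
}}

```text
time: 38.92
position: [0.5336, 0.3737, 0.1768]
tool_rot: [0.083, 0.757, -0.12, 0.636]
ft_force: [0.3, -0.2, -0.3]
grip_width: 0.0869
```

>>> {"fn": "carry_out", "kwargs": {
  "commands": [
    [[1,0,0,18,0],[1,0,0,18,0],[1,0,0,0,0],[1,0,0,0,0]]
  ]
}}

```text
time: 39.25
position: [0.5742, 0.3616, 0.1746]
tool_rot: [0.086, 0.755, -0.12, 0.639]
ft_force: [-0.3, -0.2, 0.1]
grip_width: 0.0867
```

Run:
```python
from h import *
im,m=shot("w14"); s,ms=shot("s14","side"); t,mt=shot("t14","top"); o,p,R=pose(); print(p)
f=lambda i,w: cv2.resize(i,(w,400),interpolation=cv2.INTER_CUBIC)
a=im[0:220,180:400]; print(project(m,(.4353,.395,.09)),project(ms,(.4353,.395,.06)),project(mt,(.4353,.395,.09)))
u,v=project(ms,(.4353,.395,.06))[0].astype(int); b=s[max(0,v-40):v+40,u-40:u+40]
cv2.imwrite("pics/fin.png",np.hstack([f(a,400),f(b,400)]))
```

```text
[0.57301684 0.36199248 0.17443469]
[[281.12070471  41.56134245]] [[192.74963832 117.18563694]] [[127.59481477 216.96852041]]
```

View pics/fin.png

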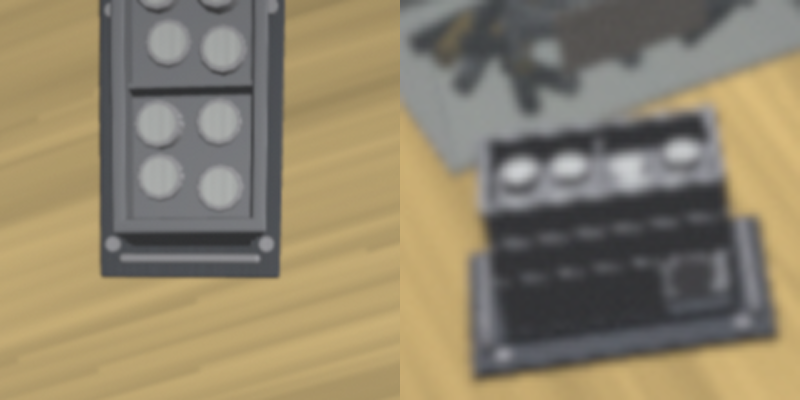

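Run:
```python
from h import *
_,m=load("w14"); _,ms=load("s14")
c=onplane(m,(np.array([(113,233),(268,232)])+.5)/1.818-.5+[180,0],.090); y=np.radians(-16.5); x=np.array([np.cos(y),np.sin(y),0]); n=np.array([-x[1],x[0],0])
print(c.round(4),np.linalg.norm(c[1]-c[0]),np.degrees(np.arctan2(*(c[1]-c[0])[1::-1])), "centre",(c.mean(0)-.062*x).round(4))
C=(c.mean(0)-.062*x); C[2]=.090
for sx in (1,-1):
  for sy in (1,-1):
    print(sx,sy,((project(ms,C+sx*.062*x+sy*.032*n)[0]-[152,77])*5).round())
```

```text
[[0.487  0.3486 0.09  ]
 [0.5052 0.4103 0.09  ]] 0.06436716244427651 73.51580326262585 centre [0.4366 0.3971 0.09  ]
1 1 [311.  98.]
1 -1 [324. 172.]
-1 1 [ 72. 130.]
-1 -1 [ 76. 207.]
```

The last picture shows the coin tray level and square on the stack. Its rim corners in the side view lie within 1–2.5 px of those predicted for a seated tray, so I'm handing in.

```bash
python3 -c "
from rig import robot
print(robot.get_obs()['joint_velocities'].round(3)); print(robot.hand_in())"
```

```text
[ 0.008 -0.002  0.007  0.001 -0.    -0.001]
the job is handed in; nothing more can be done
None
```

I finished the job and handed it in at about 39 s of the 122 s allowed; the hand-in gives no verdict. I pulled the spent cell sideways out of the clips and laid it in the bay. Then I stacked the C, AA and button-cell trays on the carrier in that order.

**Cell:** the wrist picture taken with the C tray on the carrier shows it lying in the bay, parallel to the other cells. That was before the upper trays covered it, and I didn't measure its height or offset from the bay point.

**Stack position:** measured from the wrist pictures, assuming each tray's seated height.

| Tray | Offset from what is below |
|---|---|
| C | about 2–3 mm (from the carrier) |
| AA | about 1.6 mm |
| Button-cell | about 2.5 mm |

All three trays were within 1° of the carrier's direction.

**Seating and level:** in the side view the top tray's rim corners fell within 1–2.5 pixels of the predicted seated pose. They sat slightly low rather than high, which I take as seated and level. I didn't measure the tilt of the trays directly.

**Tool tilt:** the tool gradually tilted, reaching about 10° by the last placing. The button-cell tray was therefore carried about 3° off level and straightened when set down.

**Lamp:** the arm did not come near it. My last view of it, just before I picked up the button-cell tray, showed nothing out of place.

I viewed 15 pictures, one over the budget.

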